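Turn a stone sample tile over on the turning rack

ROBOT

A 7-joint arm with a two-finger parallel gripper is mounted at the origin on a cart in front of the work surface, level with it; the furniture and walls round the work are solid. World frame = base frame: x ahead of the robot, y to its left, z up, the work surface at z = 0. Lengths are in m, angles in rad, forces in N, time in s.
With the tool pointing down it reaches from about 0.4 to 0.85 m from the base axis. Payload 10.4 kg.
Tool frame: the origin (TCP) lies on the centre line of the jaws, within the pads' length; the fingertips stand 17 mm ahead of it and the grasp point (between the pads) lies 2 mm behind it (manip.tcp_to_tips is the distance from the TCP to the fingertips, in m); z points along the fingers, x is the direction in which the jaws open and shut, and the axes are right-handed (so a half turn about z gives the same grasp; the last joint's range is limited). The gripper opens to 85 mm and grips with 20 to 120 N. Pads are 22 mm wide; open, the fingers measure 114 mm over their backs; the gripper's body (76 mm by 85 mm) begins 54 mm behind the grasp point. The pads swing forward as they close: fully open they stand 13 mm farther back than shut.
Start: joints at [-1.304, 0.332, -0.065, 1.46, 0.022, 1.35, -0.088], TCP at [0.179, 0.599, 0.248] pointing down, gripper open.
Joint ranges: [-2.6, 2.6], [-0.5, 2.12], [-1.47, 1.34], [0.16, 2.42], [-1.27, 4.41], [0.06, 2.06], [-2.6, 2.6]. Speed limits (rad/s): [2.22, 2.22, 2.79, 2.79, 3.14, 3.14, 3.14].

INTERFACE

Orientations are given as a unit quaternion [x, y, z, w].
In Python, from workcell import manip gives the robot as it stands.
- The arm moves only by the shell command python3 -m pendant 'ROWS' [FORCE]. ROWS is JSON, a list of rows, each a list of 3 entries, a list of its own where there are three numbers: the shift along the world's x, y, z in cm, then the turn, a rotation vector about the world's x, y, z in degrees, then the closure in counts, from 0 (fully open) to 255 (shut). A call has 1 to 12 rows; each row shifts and turns the pose as measured when the row begins; what a row does not reach is not made up. A row lasts 1/8 s, in which the tool goes at most 62.5 mm and 10.7 degrees, less where a joint would pass 70% of its speed; a pose out of reach is approached as far as the arm can. A call is refused whole if a number of a shift passes 6.25 or a number of a turn 10.7, either way. A call with a gripper value outside its range is refused whole. The fingers move at their own pace and stop on an object; FORCE is the grip in N (left out, the last holds). Time passes only in rows, so rows that do not move let the fingers close. It gives the time, the measured TCP pose, the force and the opening at its end, in the units of the state.
- manip.get_obs(): the state, without advancing time (a new reading comes with each control period).
- manip.camera(name): name is "scene" or "top" or "wrist"; returns a dict with "pixels" (400x640x3 uint8, red, green, blue), "range_z" (400x640 float32, m along the optical axis (not along the pixel's ray), 0 where there is no reading), "K" (3x3 intrinsics, pixels), "dist" ([k1, k2, p1, p2, k3] as OpenCV has them; the pictures are not rectified), "origin" and "rotation" of the camera in the world; the wrist camera has in their place "hand_eye" (4x4, takes a point from camera to tool coordinates, whose origin is the TCP and whose axes are the tool frame's). Camera axes: x right, y down, z forward; pixel columns grow to the right and rows downward; lengths in m; the calibration is good to about 2 mm. A picture is of the moment at which its call begins: read the wrist's pose just before it.
- manip.hand_in(): hands the job in, once; it reports no verdict.
The state is a dict: "clock": time; "joint_pos": joint angles; "joint_velocities": joint speeds; "tau": joint torques, N m; "position": TCP position; "ee_rot": TCP orientation; "ft_force": force on the tool from outside, world axes, zero at the start; "torque": the same for the moment, N m; "grip_width": opening from 0.0 (shut) to 1.0 (fully open).
Only numpy, scipy, OpenCV 4.12 (cv2) and the standard library are available. Lean on these libraries where they do the work, as an engineer would, in place of code of your own. Each camera call takes 0.05 s, during which the arm holds its last target.

TASK

The stone sample tile lies cork side up on the high deck of the wooden turning rack. Without gripping or lifting it, push it with the fingertips along the deck, away from the robot, so that its front edge dips into the groove and stops against the wall there, and push on until the tile stands up and flips over the wall edge. Leave it lying flat on the lower landing beyond, stone side up, and do not disturb the other things.

Things in the scene. Friction and masses are not known exactly. Their poses are not given: they have to be found in the camera images.
- sample_tile: Flat marble tile, 80 (its x) x 66 (y) x 10 mm (z), about 0.1 kg, smooth and slippery (friction about 0.35); face +z has a thin brown cork pad, face -z is bare stone. Origin at its centre. Starts cork up on the deck, +x along the rack's +x within 0.04 rad, front edge 10 to 45 mm short of the deck's far edge. A like tile lies on the table beside it.
- turning_rack: Plywood rack fixed to the table, 90 mm wide, x -150 to +160 mm. Origin on the table, on the centre line, under the deck's far edge; +x is the pushing direction (away from the robot, within 0.4 rad of straight ahead), z up. Level deck, top z = 56, x -145 to 0; two side rails, inner faces y = +-37, 8 mm thick, 64 high to x = 48, then 36 high.
- tile_nose (a point): Middle of the tile's front edge (+x edge, nearest the groove at the start), at half thickness, 40 mm from the centre. Once the tile's middle passes the deck's edge (by up to 10 mm while the finger still presses), the nose tips down and slides into the groove; the rear edge then stands about 10 mm above deck height, leaning on the deck's edge.
- groove (a point): Foot of the groove behind the deck: rack x = 36, z = 6 mm. A ramp falls to it at 54 degrees from the deck's edge (x = 0, z = 56). The nose stops here; pushed on forward from behind, a few mm above deck height, the tile turns about its nose until upright (tail about 86 mm high).
- wall_edge (a point): Middle of the wall's upper edge: rack x = 48, z = 28 mm; the wall leans away from the robot from the groove's foot up to here. Beyond lies the level landing, z = 28, x 48 to 150, with an end stop 42 mm high. Pushed some 10 mm past this edge, the upright tile falls forward onto the landing, where it may overhang the groove a little.
- spare_tile: The spare tile, same size, cork side up, flat on the table beside the rack: not to be disturbed.
- loupe: Reading lens with a wooden handle, 133 mm long, on the table beside the rack: not to be disturbed.
- hake_brush: Flat brush, 82 x 37 x 9 mm, on the table beside the rack: not to be disturbed.
Things that resemble listed ones, but are neither listed nor needed, are in the scene too. What is shaped like the sample_tile but blue is not meant.

How it is judged:
By the outcome, as a careful person would: the job done as asked, in the order asked, and still so for the second after the job is handed in, with the robot touching nothing.
It also fails if it takes over 42 s, if anything falls off the work surface, if the arm or the gripper's body presses on something with over 40 N, if the wrist force passes 120 N, or if a joint passes its speed limit or range.

## Working session

There is one attempt and no reset: what is moved stays moved. The work goes in short steps, Python scripts to look and compute and a shell command to move; the robot and the scene stay as the last step left them, time stands still between calls to the robot, and variables do not carry over. Pictures are saved under pics/ and viewed, and the job is handed in when it is done.

```bash
mkdir -p pics; ls; python3 - <<'E'
from workcell import manip
import cv2
o=manip.get_obs()
print(o['clock'],o['position'],o['ee_rot'],o['ft_force'],o['grip_width'],manip.tcp_to_tips)
for n in ['scene','top']:
    c=manip.camera(n); cv2.imwrite(f'pics/{n}0.png',c['pixels'][:,:,::-1]); print(n,c['K'].tolist(),c['dist'],c['origin'],c['rotation'].tolist())
E
```

```text
pics
0.0 [0.17853901 0.59858554 0.2475086 ] [ 8.01814444e-01  5.97572659e-01 -5.53576371e-04  4.56774561e-04] [-0.27961749 -1.43824807 -0.52021229] 0.9994888864664827 0.017
scene [[474.4219352830701, 0.0, 322.36261901689244], [0.0, 474.4219352830701, 201.19300170317658], [0.0, 0.0, 1.0]] [0.04823084 0.         0.         0.         0.        ] [-0.04575656 -0.69717413  0.7757224 ] [0.8426157948350526, -0.273294159597563, 0.14346392670181826, -0.4412788532885411]
top [[450.1226348085708, 0.0, 326.75712379873977], [0.0, 450.1226348085708, 200.99713428241398], [0.0, 0.0, 1.0]] [-0.01406  0.       0.       0.       0.     ] [0.3437399  0.1369153  1.00240305] [-0.6566828604258685, 0.7468011789419117, -0.07805638052374252, 0.07044729528806008]
```

View pics/scene0.png

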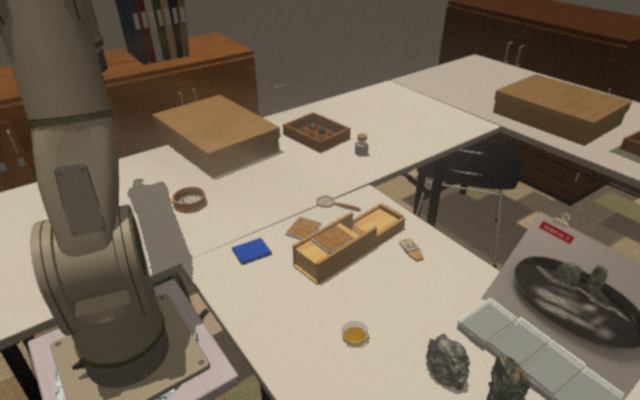

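View pics/top0.png

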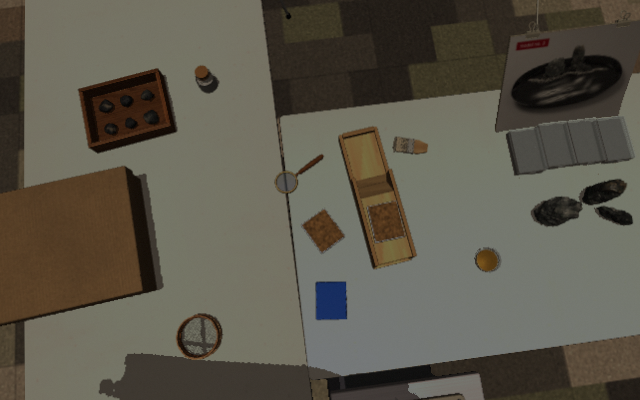

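```bash
cat > h.py <<'E'
import numpy as np,cv2
from workcell import manip
from scipy.spatial.transform import Rotation as R
def rot(q):
    q=np.array(q); return q if q.shape==(3,3) else R.from_quat(q).as_matrix()
def cam(n):
    c=manip.camera(n); c['Rm']=rot(c['rotation']) if 'rotation' in c else None; return c
def ray(c,uv):
    p=cv2.undistortPoints(np.array(uv,float).reshape(-1,1,2),c['K'],c['dist']).reshape(-1,2)
    return np.c_[p,np.ones(len(p))]
def onplane(c,uv,z):
    d=ray(c,uv)@c['Rm'].T; o=np.array(c['origin']); return o+d*((z-o[2])/d[:,2])[:,None]
def cloud(c):
    h,w=c['range_z'].shape; uv=np.stack(np.meshgrid(np.arange(w),np.arange(h)),-1).reshape(-1,2)
    return ((ray(c,uv)*c['range_z'].reshape(-1,1))@c['Rm'].T+np.array(c['origin'])).reshape(h,w,3)
def proj(c,P):
    Rm=c['Rm']; rv=cv2.Rodrigues(Rm.T)[0]; return cv2.projectPoints(np.array(P,float),rv,-Rm.T@np.array(c['origin']),c['K'],c['dist'])[0].reshape(-1,2)
def crop(c,x0,y0,x1,y1,s,f):
    im=c['pixels'][y0:y1,x0:x1,::-1]; cv2.imwrite(f,cv2.resize(im,None,fx=s,fy=s,interpolation=cv2.INTER_CUBIC))
E
python3 - <<'E'
from h import *
c=cam('top'); crop(c,270,115,450,285,4,'pics/topc.png')
P=cloud(c); hsv=cv2.cvtColor(c['pixels'],cv2.COLOR_RGB2HSV)
z=P[...,2]
s=P[115:285,330:425]
m=(s[...,2]>0.02)&(s[...,2]<0.08)
pts=s[m]
rect=cv2.minAreaRect((pts[:,:2]*1000).astype(np.float32)); print(rect)
for (u,v) in [(386,222),(322,230),(390,255),(365,150),(375,185),(350,250),(377,205),(390,180)]: print(u,v,P[v,u].round(4),hsv[v,u])
E
```

```text
((551.6806640625, 5.592983245849609), (305.03662109375, 91.3487319946289), 6.759091377258301)
386 222 [ 0.4819 -0.0042  0.0655] [ 15 166  83]
322 230 [0.4905 0.1314 0.0098] [ 15 170  81]
390 255 [ 0.413  -0.0032  0.0553] [ 22 122 117]
365 150 [0.6573 0.0117 0.027 ] [ 22 124 117]
375 185 [ 0.5777 -0.0011  0.0088] [ 16 148  79]
350 250 [ 0.4396  0.075  -0.0022] [ 43  15 119]
377 205 [0.5206 0.009  0.0646] [15 98 86]
390 180 [ 0.5736 -0.0286  0.0554] [ 16 155  28]
```

View pics/topc.png

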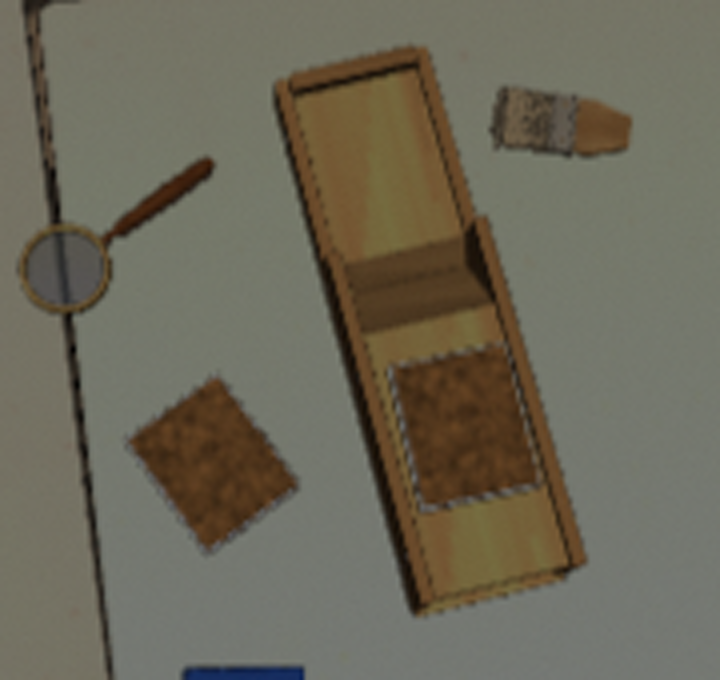

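```bash
python3 - <<'E'
from h import *
c=cam('top')
f=lambda pts,z: onplane(c,np.array(pts)/4.0+[270-.375,115-.375],z)
e=f([(372,334),(497,305)],.056); print('edge',e.round(4))
t=f([(390,366),(503,346),(540,487),(423,510)],.066); print('tile',t.round(4),t.mean(0))
r=f([(328,262),(411,610),(480,218),(585,563)],.064);print('rails outer top',r.round(4))
l=f([(278,92),(425,48)],.036);print(l.round(4))
P=cloud(c)[115:285,330:425].reshape(-1,3)
m=(P[:,2]>.02)&(P[:,2]<.08)
rc=cv2.minAreaRect((P[m,:2]*1000).astype(np.float32)); 
a=np.radians(rc[2]); print(rc,cv2.boxPoints(rc))
d=r[0]-r[1];print(np.degrees(np.arctan2(d[1],d[0])));d=r[2]-r[3];print(np.degrees(np.arctan2(d[1],d[0])))
d=e[0]-e[1];print(np.degrees(np.arctan2(-d[0],d[1])))
for i,j in((3,0),(2,1)):
    d=t[j]-t[i];print('tile',np.degrees(np.arctan2(d[1],d[0])),np.linalg.norm(d))
print(manip.get_obs()['clock'])
E
```

```text
edge [[ 0.5412  0.0362  0.056 ]
 [ 0.5484 -0.033   0.056 ]]
tile [[ 0.5206  0.0303  0.066 ]
 [ 0.5237 -0.0308  0.066 ]
 [ 0.4467 -0.038   0.066 ]
 [ 0.4426  0.0245  0.066 ]] [ 0.48341355 -0.00351897  0.066     ]
rails outer top [[ 0.5818  0.0549  0.064 ]
 [ 0.3923  0.0381  0.064 ]
 [ 0.5956 -0.0301  0.064 ]
 [ 0.4047 -0.0551  0.064 ]]
[[ 0.691   0.0666  0.036 ]
 [ 0.7064 -0.0199  0.036 ]]
((552.0140380859375, 6.018886566162109), (305.8517761230469, 90.9378662109375), 6.794882297515869) [[394.78265   33.07498 ]
 [405.54193  -57.224144]
 [709.2454   -21.037209]
 [698.48615   69.26192 ]]
5.04442722936993
7.461067112961872
5.949860790359036
tile 4.308334059333856 0.07824738085200765
tile 5.346676515887038 0.07730994444115674
0.2
```

The sample tile is the cork tile on the rack deck, at top-image px (386,222). The other cork tile, at (322,230), lies on the table at z≈0.01 and is the spare. The blue one at (331,300) isn't meant. The enlarged crop confirms this, with the groove beyond the tile at about (376,188). I'll move over the rack with the gripper shut.

```bash
python3 -m pendant '[[[6,0,0],[0,0,0],255],[[6,-2,0],[0,0,0],255],[[6,-4,0],[0,0,0],255],[[4,-5,0],[0,0,0],255],[[2,-6,0],[0,0,0],255],[[0,-6,0],[0,0,8],255],[[0,-6,0],[0,0,8],255],[[0,-6,0],[0,0,7],255],[[0,-6,0],[0,0,0],255],[[0,-6,0],[0,0,0],255],[[0,-5,0],[0,0,0],255],[[0,0,0],[0,0,0],255]]'
```

```text
clock: 1.7
position: [0.4091, 0.0702, 0.2449]
ee_rot: [0.662, 0.75, -0.001, 0.0]
ft_force: [0.4, 0.8, 0.4]
grip_width: -0.001
```

```bash
python3 -m pendant '[[[0.5,-4,-2],[0,0,0],255],[[0.4,-3.9,-2],[0,0,-0.7],255],[[0,0,0],[0,0,0],255]]'; python3 - <<'E'
from h import *
o=manip.get_obs(); c=cam('wrist')
T=np.eye(4);T[:3,:3]=rot(o['ee_rot']);T[:3,3]=o['position']
M=T@np.array(c['hand_eye']); c['Rm']=M[:3,:3];c['origin']=M[:3,3]
print(o['position'],R.from_quat(o['ee_rot']).as_matrix().round(3).tolist())
cv2.imwrite('pics/w1.png',c['pixels'][:,:,::-1])
import pickle;pickle.dump(c,open('w1.pkl','wb'))
org=np.array([.545,.006]);a=np.radians(6.4);u=np.array([np.cos(a),np.sin(a)]);v=np.array([-u[1],u[0]])
im=c['pixels'][:,:,::-1].copy()
for x,y,z in [(0,37,.056),(0,-37,.056),(0,0,.056),(-145,45,.064),(-145,-45,.064),(48,45,.064),(48,-45,.064),(160,45,.036),(160,-45,.036)]:
    p=org+(x*u+y*v)/1000; q=proj(c,[[*p,z]])[0]; print(x,y,z,q.round(1)); cv2.circle(im,tuple(int(i) for i in q),3,(0,0,255),-1)
cv2.imwrite('pics/w1o.png',im)
E
```

```text
clock: 2.08
position: [0.4186, -0.0087, 0.2043]
ee_rot: [0.665, 0.746, -0.0, 0.001]
ft_force: [1.1, 0.1, 0.6]
grip_width: 0.0
[ 0.41860659 -0.00871618  0.20426811] [[-0.114, 0.993, 0.001], [0.993, 0.114, -0.001], [-0.001, 0.001, -1.0]]
0 37 0.056 [357.  311.4]
0 -37 0.056 [283.5 311.1]
0 0 0.056 [320.2 311.3]
-145 45 0.064 [374.3 172.3]
-145 -45 0.064 [267.2 171.9]
48 45 0.064 [363.6 355.2]
48 -45 0.064 [276.6 354.8]
160 45 0.036 [356.4 409.6]
160 -45 0.036 [283.4 409.3]
```

View pics/w1o.png

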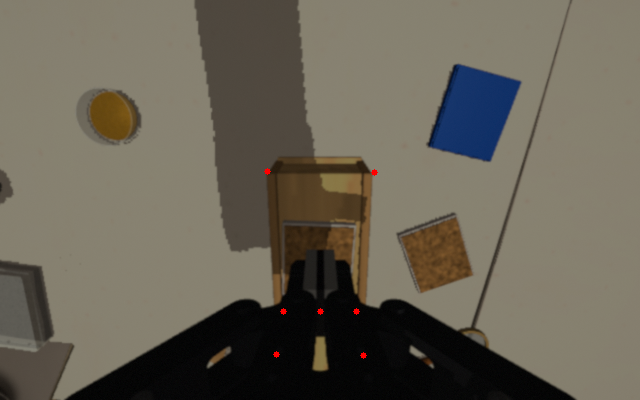

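The wrist view puts the rack's near corners at (268,172) and (374,172), within 1–2 px of my rack estimate. The tile's rear edge is at row 222.

```bash
python3 - <<'E'
from h import *
import pickle;c=pickle.load(open('w1.pkl','rb'))
org=np.array([.545,.006]);a=np.radians(6.4);u=np.array([np.cos(a),np.sin(a)]);v=np.array([-u[1],u[0]])
for p,z in [((284,221),.064),((355,222),.064),((268,172),.064),((374,172),.064)]:
    w=onplane(c,[p],z)[0][:2]-org; print(p,w@u,w@v)
E
```

```text
(284, 221) -0.1007765704201924 -0.032294727082129375
(355, 222) -0.10006619144976132 0.03040939905707689
(268, 172) -0.14494884998134486 -0.044348182572650816
(374, 172) -0.14525207165127724 0.044719522128698966
```

```bash
python3 -m pendant '[[[0,0,-5],[0,0,0],255],[[-0.1,0,-4.5],[0,0,0],255],[[0,0,-2],[0,0,0],255],[[0,0,-0.8],[0,0,0],255],[[0,0,-0.3],[0,0,0],255],[[0,0,0],[0,0,0],255]]'
```

```text
clock: 2.88
position: [0.4212, 0.0012, 0.079]
ee_rot: [0.661, 0.751, 0.004, 0.002]
ft_force: [0.8, -0.7, 0.3]
grip_width: -0.0
```

```bash
python3 -m pendant '[[[0.1,-0.9,-0.1],[0,0,-0.9],255],[[0,0,-0.1],[0,0,0],255],[[0,0,0],[0,0,0],255]]'; python3 -c "
from h import *
o=manip.get_obs();print(o['joint_pos'].round(3) if hasattr(o['joint_pos'],'round') else o['joint_pos'])"
```

```text
clock: 3.25
position: [0.4234, -0.0084, 0.0785]
ee_rot: [0.667, 0.745, 0.005, 0.003]
ft_force: [0.1, 0.9, -0.6]
grip_width: 0.003
[-0.506  0.057  0.433  2.184 -0.034  0.895  1.628]
```

```bash
python3 -m pendant '[[[1,0.11,-0.2],[0,0,0],255],[[1,0.11,0],[0,0,0],255],[[1,0.11,0],[0,0,0],255],[[1,0.11,0],[0,0,0],255],[[0,0,0],[0,0,0],255]]'
```

```text
clock: 3.88
position: [0.467, -0.0033, 0.0763]
ee_rot: [0.667, 0.745, 0.005, 0.003]
ft_force: [0.1, -0.3, -0.1]
grip_width: 0.002
```

```bash
python3 -m pendant '[[[0.8,0.09,0],[0,0,0],255],[[0.8,0.09,0],[0,0,0],255],[[0.8,0.09,0],[0,0,0],255],[[0,0,0],[0,0,0],255]]'; python3 - <<'E'
from h import *
c=cam('top'); crop(c,320,115,440,285,4,'pics/t2.png')
c=cam('scene'); crop(c,270,180,430,300,5,'pics/s2.png')
E
```

```text
clock: 4.38
position: [0.4925, -0.0004, 0.0762]
ee_rot: [0.667, 0.745, 0.005, 0.003]
ft_force: [0.7, -0.2, 1.2]
grip_width: -0.003
```

View pics/t2.png

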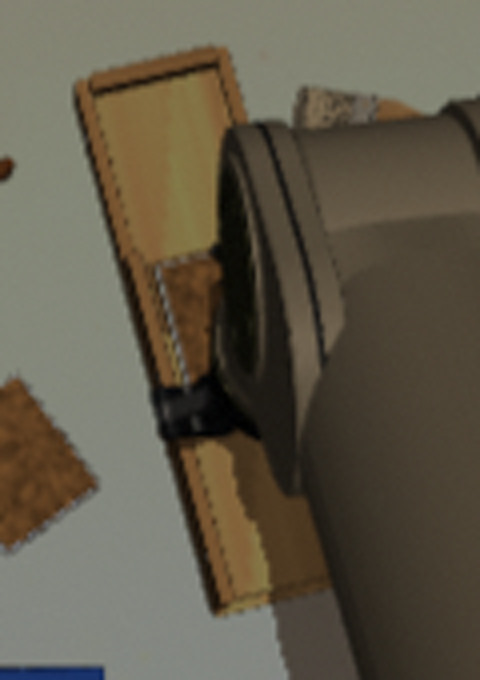

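View pics/s2.png

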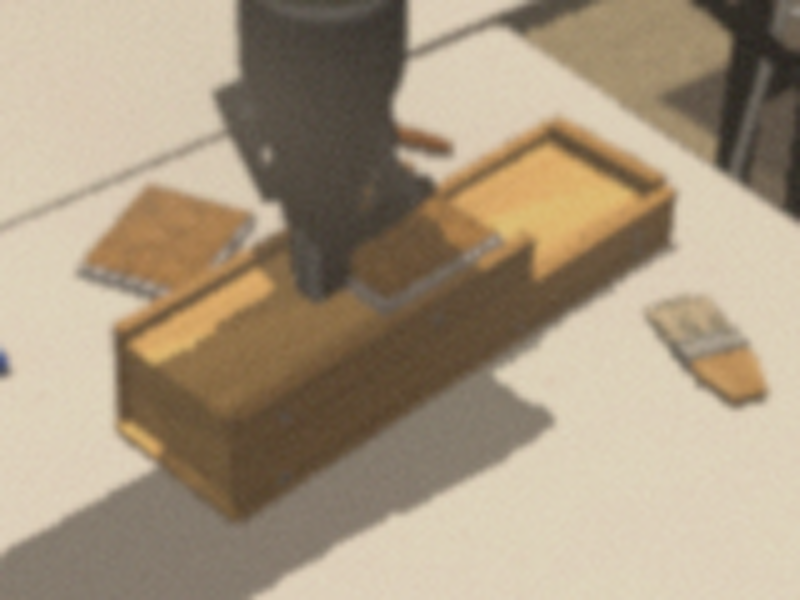

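The tile is being pushed flat. Its front-left corner is at t2 crop (155,268), so its middle is about at the deck edge. I'll continue in small steps.

```bash
python3 -m pendant '[[[0.4,0.04,0],[0,0,0],255],[[0.3,0.03,0],[0,0,0],255],[[0,0,0],[0,0,0],255],[[0,0,0],[0,0,0],255]]'; python3 - <<'E'
from h import *
c=cam('scene'); crop(c,270,180,430,300,5,'pics/s3.png')
E
```

```text
clock: 4.97
position: [0.4989, 0.0001, 0.0762]
ee_rot: [0.667, 0.745, 0.005, 0.003]
ft_force: [0.1, -0.1, -0.3]
grip_width: -0.004
```

View pics/s3.png

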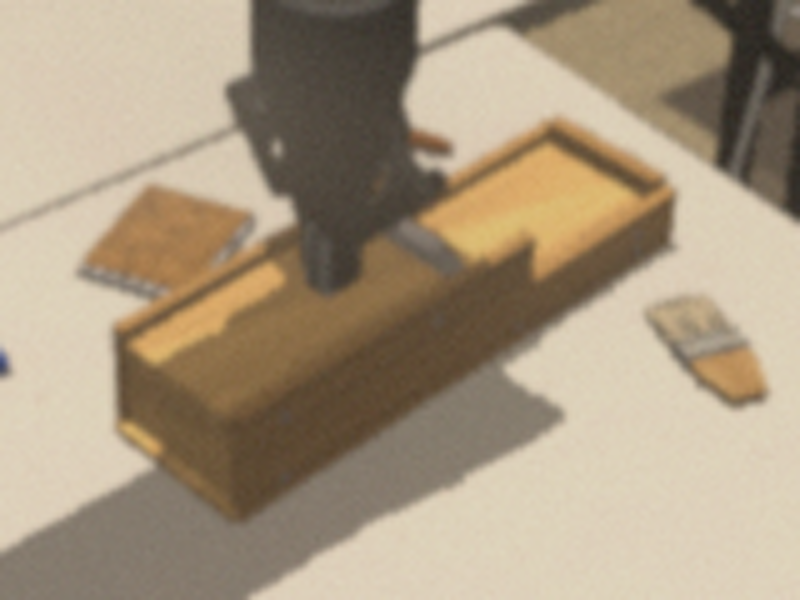

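The tile has tipped. Its nose is in the groove and the tail edge shows as a grey strip at s3 crop (425,248). I'll push on from behind, with the tip about 3 mm above the deck.

```bash
python3 -m pendant '[[[0.8,0.1,0.1],[0,0,0],255],[[0.8,0.1,0],[0,0,0],255],[[0.8,0.1,0],[0,0,0],255],[[0.8,0.1,0],[0,0,0],255],[[0.6,0.07,0],[0,0,0],255],[[0.6,0.07,0],[0,0,0],255],[[0,0,0],[0,0,0],255]]'; python3 - <<'E'
from h import *
c=cam('scene'); crop(c,270,180,430,300,5,'pics/s4.png')
E
```

```text
clock: 5.9
position: [0.5464, 0.0061, 0.0771]
ee_rot: [0.667, 0.745, 0.005, 0.003]
ft_force: [-0.2, -0.4, 0.1]
grip_width: -0.0
```

View pics/s4.png

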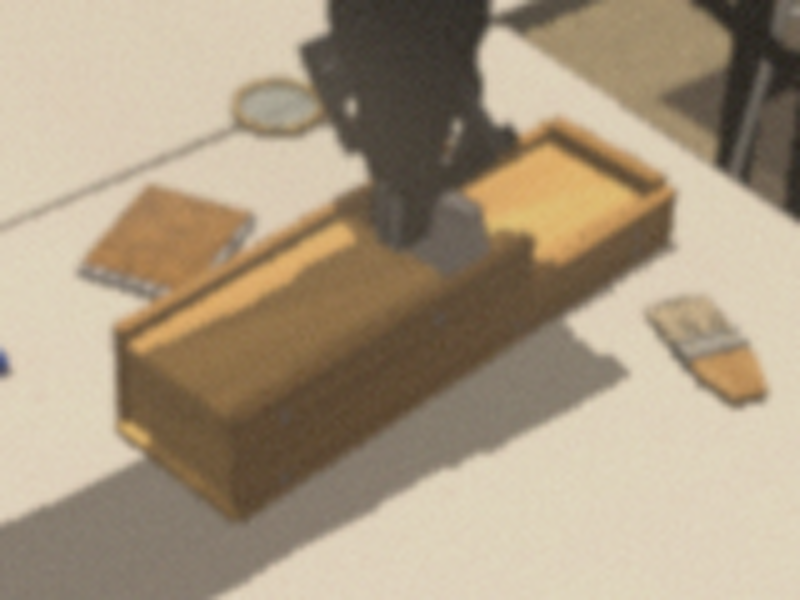

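The stone underside now faces back towards the robot, and the tile is rising, with its edge at s4 crop (460,205). I'll keep pushing.

```bash
python3 -m pendant '[[[0.6,0.07,0],[0,0,0],255],[[0.6,0.07,0],[0,0,0],255],[[0.6,0.07,0],[0,0,0],255],[[0.6,0.07,0],[0,0,0],255],[[0,0,0],[0,0,0],255]]'; python3 - <<'E'
from h import *
c=cam('scene'); crop(c,270,180,430,300,5,'pics/s5.png')
E
```

```text
clock: 6.58
position: [0.5719, 0.0091, 0.0772]
ee_rot: [0.667, 0.745, 0.005, 0.003]
ft_force: [0.1, -0.3, 0.1]
grip_width: -0.001
```

View pics/s5.png

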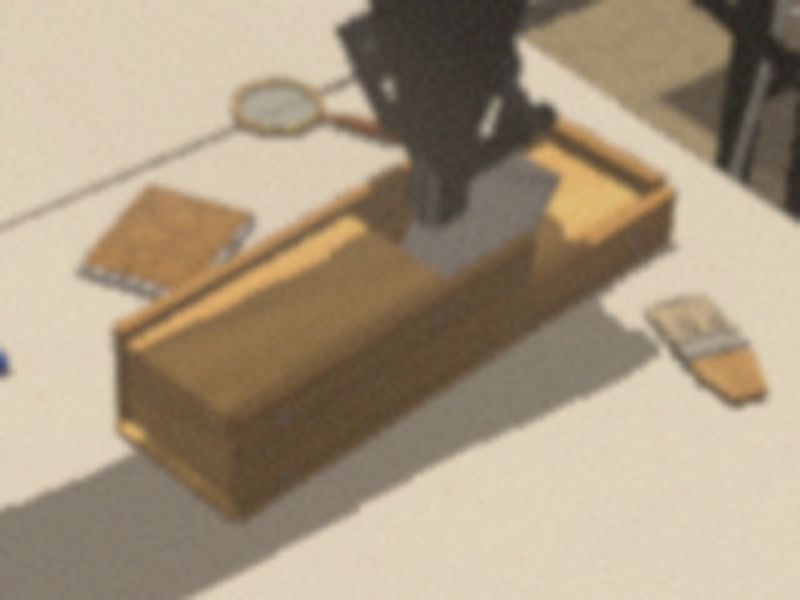

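The tile is upright or already leaning forward, with its stone face towards the robot. I'll keep going past the wall edge.

```bash
python3 -m pendant '[[[0.6,0.07,0],[0,0,0],255],[[0.6,0.07,0],[0,0,0],255],[[0.6,0.07,0],[0,0,0],255],[[0,0,0],[0,0,0],255],[[0,0,0],[0,0,0],255]]'; python3 - <<'E'
from h import *
c=cam('scene'); crop(c,270,180,430,300,5,'pics/s6.png')
E
```

```text
clock: 7.25
position: [0.5907, 0.0113, 0.0771]
ee_rot: [0.667, 0.745, 0.005, 0.003]
ft_force: [0.1, -0.1, 0.5]
grip_width: 0.003
```

View pics/s6.png

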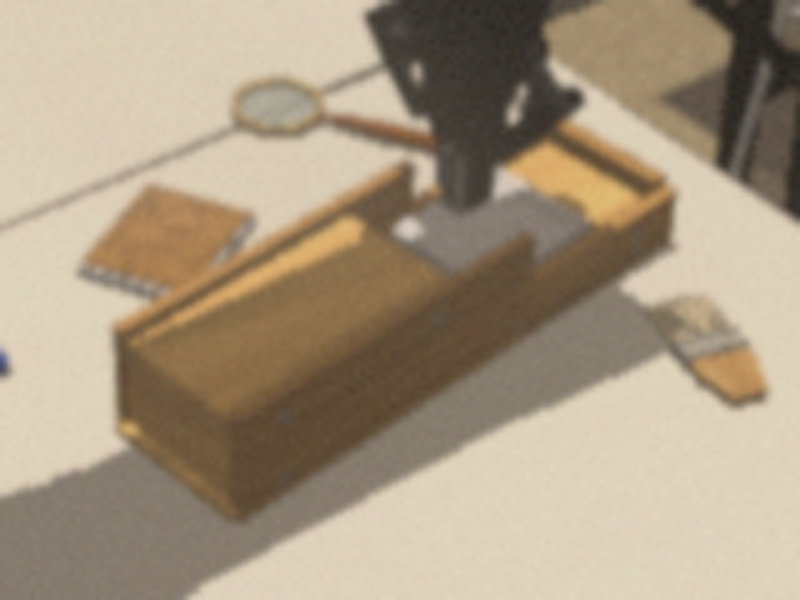

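The tile looks fallen, stone up, around s6 crop (490,225). I'll raise the arm clear and check.

```bash
python3 -m pendant '[[[0,0,5],[0,0,0],255],[[0,0,6],[0,0,0],255],[[0,0,5],[0,0,0],255],[[-3,-5,0],[0,0,0],255],[[-3,-5,0],[0,0,0],255],[[-2,-6,0],[0,0,0],255],[[0,-6,0],[0,0,0],255],[[0,-6,0],[0,0,0],255],[[0,0,0],[0,0,0],255]]'; python3 - <<'E'
from h import *
c=cam('top'); crop(c,270,115,450,285,4,'pics/t7.png')
P=cloud(c);org=np.array([.545,.006]);a=np.radians(6.4);u=np.array([np.cos(a),np.sin(a)]);v=np.array([-u[1],u[0]])
for x in range(30,150,8):
    r=[]
    for y in (-25,0,25):
        p=org+(x*u+y*v)/1000; q=proj(c,[[*p,.038]])[0].round().astype(int); r.append(round(float(P[q[1],q[0],2])*1000,1))
    print(x,r)
c=cam('scene'); crop(c,270,180,430,300,5,'pics/s7.png')
E
```

```text
clock: 8.43
position: [0.5047, -0.2742, 0.2432]
ee_rot: [0.666, 0.746, 0.006, 0.004]
ft_force: [-0.2, 1.1, -0.1]
grip_width: 0.002
30 [36.8, 34.8, 35.3]
38 [35.3, 34.9, 36.7]
46 [36.6, 35.3, 36.9]
54 [36.7, 37.9, 38.8]
62 [36.5, 36.3, 37.2]
70 [38.8, 37.6, 41.2]
78 [36.7, 36.3, 34.6]
86 [34.3, 36.0, 34.8]
94 [36.9, 38.1, 37.8]
102 [36.8, 32.3, 36.1]
110 [27.5, 27.6, 24.5]
118 [24.5, 24.4, 27.6]
126 [27.7, 27.1, 26.6]
134 [29.4, 26.8, 26.1]
142 [25.1, 26.6, 27.4]
```

View pics/t7.png

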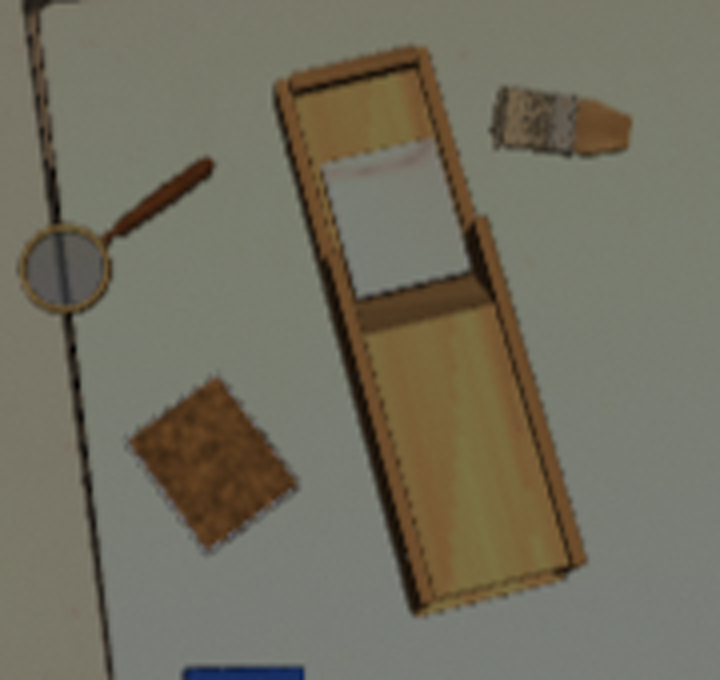

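View pics/s7.png

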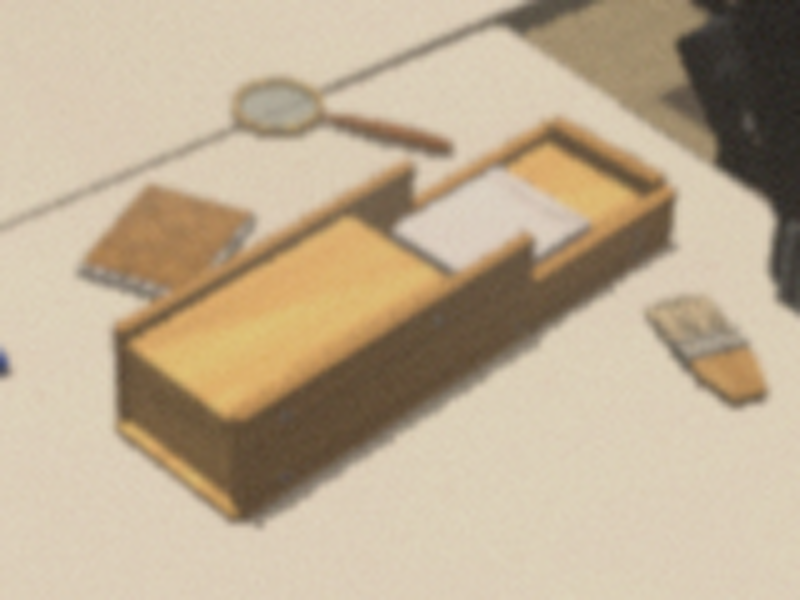

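The tile lies flat, stone up, at t7 crop (400,220), with its top at z≈37 mm everywhere. It overhangs the groove by about 20 mm, as the description allows. The spare tile, loupe and brush are at the same pixels as before, so I'm handing in.

```bash
python3 -c "
from workcell import manip
print(manip.hand_in(), manip.get_obs()['clock'])"
```

```text
the job is handed in; nothing more can be done
the job is handed in; nothing more can be done
```

The sample tile now lies flat on the lower landing, stone side up, and the job is handed in. With the gripper shut, I pushed it along the deck until its nose dropped into the groove. I then pushed on at about 4 mm above deck height until it stood up and fell over the wall edge.

- **Tile:** the last top and scene pictures and the range data show its top at about z = 37 mm, level to within the sensor's noise. It spans roughly x = 25 to 105 mm on the rack, so its rear overhangs the groove by about 20–25 mm. Its middle is about 16 mm past the wall edge.
- **Other things:** the spare tile, loupe and brush look unmoved.
- **Robot:** it stood clear of everything at about 8.5 s. Readings taken at the end of each move showed wrist forces of no more than about 2 N.
- **What went off:** during the first descent the TCP drifted 10 mm sideways, without contact, and I corrected it before pushing. No check failed.

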